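# Put the fittings back in their own places on the sorting bench

## Task

Put the four mixed-up fittings away, one at a time, each in the wooden place made for it: the brass check valve lying on its painted outline, the iron U-bend lying on its painted outline with the wooden tongue between its legs, the small lead washer over the thin post and the large lead washer over the thick post, both washers right down flat on their boards. Set each piece down under control rather than dropping it, leave the tin canister and the wrench where they are, and finish with everything let go and still.

Things in the scene. Friction and masses are not known exactly. Their poses are not given: they have to be found in the camera images.
- valve_mid (a point): loose brass check valve, lying, 76 mm long along its x axis: hexagonal ends 30 mm across flats, 16 mm long; middle block 28 mm wide (y), 30 mm long, with a 25 mm round bonnet and small hex nut on top; 42 mm high in all, 0.34 kg. Point: middle of its length, on the pipe axis, 15 mm above its underside; z up. Grip across the middle block, along y.
- trap_mid (a point): loose cast iron trap, 0.4 kg: a U-bend of 28 mm pipe lying flat, 90 mm long (x), 100 wide (y), 28 high (plug boss on the crown: 30). Point: centre of that outline between the legs, 14 mm above the underside. Closed end (crown) at +x: straight pipe 26 mm long along y, from 17 to 45 mm from the point; grip it there along x. Legs run to -x, axes 36 mm either side, 44 mm clear between.
- washer_large_mid (a point): large dull grey lead washer, loose, flat: 60 mm across, hole 36 mm, 14 mm thick, about 0.28 kg. The point is at its centre, 7 mm above its underside. At the start it lies on the bench with the small washer on top of it.
- washer_small_mid (a point): small dull grey lead washer, loose, flat: 42 mm across, hole 24 mm, 14 mm thick, about 0.14 kg. The point is at its centre, 7 mm above its underside. At the start it lies on the large washer.
- valve_board: fixed light wooden board 120 mm (x) by 76 mm (y), 10 mm thick, flat, with the dark painted outline of the check valve along its x axis. Origin at the centre of its underside; the outline is centred on it. The valve may lie either way round along the outline.
- trap_board: fixed light wooden board 116 (x) by 124 (y) by 10 mm thick with the dark outline of the U-bend, crown to +x, centred on the board (the trap's point belongs over the origin, x axes alike), and a wooden tongue that goes between the legs: x -45 to -15 mm, 20 mm wide, 14 mm above the board. Origin: centre of the underside.
- post_large: fixed light wooden board 90 mm square, 10 mm thick, with a dark painted disc 63 mm across and the thick upright round steel post at its centre: 28 mm diameter at the foot, straight for 14 mm, then tapering to 14 mm at the top, 30 mm above the board. For the large washer. Origin at the centre of the underside.
- post_small: fixed light wooden board 90 mm square, 10 mm thick, with a dark painted disc 45 mm across and the thin upright round steel post at its centre: 17 mm diameter at the foot, straight for 14 mm, then tapering to 6 mm at the top, 30 mm above the board. For the small washer. Origin at the centre of the underside.
- canister: bystander: upright tin canister with knurled screw lid, 66 mm across, 72 mm high, loose. Origin at the centre of its underside.
- wrench: bystander: steel wrench lying along its x axis, 180 mm long, loose. Origin near the middle of its underside.
Not all that is in view belongs to the job. What is shaped like the part that bears washer_large_mid but green or purple is not meant.

How it is judged:
At the end, for the whole second after the job is handed in: Valve and U-bend lie flat on their boards within 14 mm and 12 degrees of their outlines (valve either way round, tongue between the trap's legs); each washer is over its own post within 12 mm, flat on the board (height within 5 mm); all let go and at rest (horizontal distance between valve_mid and valve_board below 0.014 m and z of valve_mid in the frame of valve_board between 0.02 and 0.03 m and angle between each of valve_mid, trap_mid, washer_large_mid, washer_small_mid's own z axis and vertical below 0.12 rad and linear speed of each of valve, trap, washer_large, washer_small below 0.02 m/s and contact force between the fingers and valve below 0.05 N and angle between the x axis of valve_mid and the x axis of valve_board, either way round below 0.22 rad and horizontal distance between trap_mid and trap_board below 0.014 m and z of trap_mid in the frame of trap_board between 0.019 and 0.029 m and contact force between the fingers and trap below 0.05 N and angle between the x axis of trap_mid and the x axis of trap_board, either way round below 0.22 rad and horizontal distance between washer_large_mid and post_large below 0.012 m and z of washer_large_mid in the frame of post_large between 0.012 and 0.022 m and contact force between the fingers and washer_large below 0.05 N and horizontal distance between washer_small_mid and post_small below 0.012 m and z of washer_small_mid in the frame of post_small between 0.012 and 0.022 m and contact force between the fingers and washer_small below 0.05 N); the robot touches nothing.
It fails at once if a fitting is let go, or carried without being gripped itself, with its centre more than 80 mm above the bench ((height (world z) of valve_mid above 0.08 m and contact force between the fingers and valve below 0.02 N) or (height (world z) of trap_mid above 0.08 m and contact force between the fingers and trap below 0.02 N) or (height (world z) of washer_large_mid above 0.08 m and contact force between the fingers and washer_large below 0.02 N) or (height (world z) of washer_small_mid above 0.08 m and contact force between the fingers and washer_small below 0.02 N)).
It fails at once if the canister or the wrench is shifted by more than 25 mm (distance of any of canister, wrench from where it was at the start of the episode above 0.025 m).
It also fails if it takes over 112 s, if anything falls off the work surface, if the arm or the gripper's body presses on something with over 40 N, if the wrist force passes 120 N, or if a joint passes its speed limit or range.

## Robot

A 6-joint arm with a two-finger parallel gripper is mounted at the origin on the work surface. World frame = base frame: x ahead of the robot, y to its left, z up, the work surface at z = 0. Lengths are in m, angles in rad, forces in N, time in s.
With the tool pointing down it reaches from about 0.3 to 0.875 m from the base axis. Payload 6.4 kg.
Tool frame: the origin (TCP) lies between the finger pads; the fingertips stand 19 mm ahead of it and the grasp point (between the pads) is the TCP; z points along the fingers, y is the direction in which the jaws open and shut (so a half turn about z gives the same grasp; the last joint's range is limited). The gripper opens to 85 mm and grips with 20 to 120 N. Pads are 22 mm wide; open, the fingers measure 114 mm over their backs; the gripper's body (76 mm by 85 mm) begins 54 mm behind the grasp point. The pads swing forward as they close: fully open they stand 13 mm farther back than shut.
Start: joints at [1.066, 0.181, 1.607, -0, 1.354, -0.206], TCP at [0.169, 0.55, 0.25] pointing down, gripper open.
Joint ranges: [-2.99, 2.99], [-0.89, 2.07], [0.3, 2.58], [-1.14, 4.28], [0, 2.63], [-3.12, 3.12]. Speed limits (rad/s): [2.57, 2.57, 3.01, 3.14, 3.14, 3.14].

## Interface

Orientations are given as a unit quaternion [w, x, y, z].
In Python, from bench import * gives the robot as it stands.
- The arm moves only by the tool apply_moves, never from a script. Its argument "moves" is a list that holds one entry, the list of rows, each a list of 7 numbers: the shift along the tool's x, y, z in cm, then the turn, a rotation vector about the tool's x, y, z in rad, then the opening, from 0 (shut) to 1 (fully open). A call has 1 to 8 rows; each row is the pose to reach, as a shift and turn from the pose commanded when the call began, along the tool's axes at that moment; what a row does not reach only later rows make up. A row lasts 1/10 s, in which the tool goes at most 50 mm and 8.59 degrees, less where a joint would pass 70% of its speed; a pose out of reach is approached as far as the arm can. A call with a gripper value outside its range is refused whole. The fingers move at their own pace and stop on an object; the grip force is fixed at half the most. Time passes only in rows, so rows that repeat a pose let the fingers close. It gives the time, the measured TCP pose, the force and the opening at its end, in the units of the state.
- get_obs(): the state, without advancing time (a new reading comes with each control period).
- camera(name): name is "scene" or "top" or "wrist"; returns the picture (480x640x3 uint8, red, green, blue); there is no depth.
- get_calibration(name): a dict with "vertical_fov" (degrees; the focal length in pixels is half the picture's height over the tangent of half this angle, whatever the lens; pixels are square), "cx", "cy" (the principal point, pixels), "R" (3x3) and "t" (3): a world point X has camera coordinates R X + t. Camera axes: x right, y down, z forward; pixel columns grow to the right and rows downward; lengths in m; the calibration is good to about 2 mm. A picture is of the moment at which its call begins: read the wrist's pose just before it. get_calibration takes no time and is no camera call; for the wrist camera it gives the pose at the moment of the call.
- hand_in(): hands the job in, once; it reports no verdict.
The state is a dict: "time_s": time; "q": joint angles; "dq": joint speeds; "joint_efforts": joint torques, N m; "eef_pos": TCP position; "eef_rot": TCP orientation; "wrist_force": force on the tool from outside, world axes, zero at the start; "torque": the same for the moment, N m; "opening": opening from 0.0 (shut) to 1.0 (fully open).
Only numpy, scipy, OpenCV 4.12 (cv2) and the standard library are available. Lean on these libraries where they do the work, as an engineer would, in place of code of your own. Each camera call takes 0.05 s, during which the arm holds its last target. There are 200 camera calls.

## Working session

There is one attempt and no reset: what is moved stays moved. The work goes in short steps, Python scripts to look and compute and a tool call to move; the robot and the scene stay as the last step left them, time stands still between calls to the robot, and variables do not carry over. Pictures are saved under pics/ and viewed, about 12 in all and at most 16, crops included, and the job is handed in when it is done.

Besides the shell and the picture viewer there is one more tool, called after "Request:" by a JSON object that holds its "api" and its "payload", one argument or row to a line. apply_moves: Moves the arm, as the interface text tells. Its arguments: {"type":"object","properties":{"moves":{"type":"array","items":{"type":"array","items":{"type":"array","items":{"type":"number"}}}}},"required":["moves"]}

```bash
mkdir -p pics
cat > h.py <<'E'
from bench import *
import numpy as np, cv2
def ray(cal,u,v,z,H=480):
    f=H/2/np.tan(np.radians(cal["vertical_fov"])/2)
    d=np.array([(u-cal["cx"])/f,(v-cal["cy"])/f,1.]);R=np.array(cal["R"]);t=np.array(cal["t"])
    c=-R.T@t;d=R.T@d
    return c+d*(z-c[2])/d[2]
def proj(cal,X,H=480):
    f=H/2/np.tan(np.radians(cal["vertical_fov"])/2)
    p=np.array(cal["R"])@np.array(X)+np.array(cal["t"])
    return p[:2]/p[2]*f+[cal["cx"],cal["cy"]]
def save(n,im): cv2.imwrite("pics/"+n+".png",cv2.cvtColor(im,cv2.COLOR_RGB2BGR))
E
python3 - <<'E'
from h import *
for n in("scene","top","wrist"):
    c=get_calibration(n);im=camera(n);save(n+"0",im);np.save(n+"0.npy",im)
    print(n,c)
print(get_obs())
E
```

```text
scene {'vertical_fov': 53.69109557785846, 'cx': 312.14720296637677, 'cy': 244.80635578786024, 'R': array([[ 0.48072069,  0.87682794, -0.00896576],
       [ 0.50233296, -0.28375576, -0.816789  ],
       [-0.7187275 ,  0.38814358, -0.57686683]]), 't': array([-0.25764023, -0.20245871,  1.5218226 ])}
top {'vertical_fov': 55.00749732531653, 'cx': 323.5421842954612, 'cy': 242.47314587080456, 'R': array([[ 0.00940614, -0.99991619,  0.00889644],
       [-0.99686993, -0.01007516, -0.07841448],
       [ 0.07849754, -0.00813102, -0.99688115]]), 't': array([0.00464937, 0.50733279, 1.01105285])}
wrist {'vertical_fov': 67.78838709057726, 'cx': 320.1621375144223, 'cy': 241.33186074726308, 'R': array([[ 0.29327211,  0.9560273 , -0.00180825],
       [ 0.91072198, -0.27879783,  0.30472488],
       [ 0.29082116, -0.09101412, -0.9524387 ]]), 't': array([-0.57393921, -0.04010774,  0.38010075])}
{'time_s': 0.15, 'q': array([ 1.06570326e+00,  1.81348688e-01,  1.60775598e+00, -3.08574345e-05,
        1.35381958e+00, -2.06331099e-01]), 'dq': array([ 0.00028697, -0.00365828, -0.00371647, -0.00071524,  0.00015162,
        0.00115614]), 'joint_efforts': array([ 1.53753888e-03, -4.45260537e+01, -3.51695681e+01, -1.27666999e-04,
        5.71575249e-03, -5.72462841e-05]), 'eef_pos': array([0.16905861, 0.54917385, 0.2496141 ]), 'eef_rot': array([-2.17748311e-04,  1.48822713e-01,  9.88863669e-01, -6.29366038e-04]), 'wrist_force': array([-1.03105351,  0.07237719,  0.24848146]), 'torque': array([ 0.02514532, -0.03218993, -0.01376933]), 'opening': 0.9981424882912476}
```

View pics/top0.png

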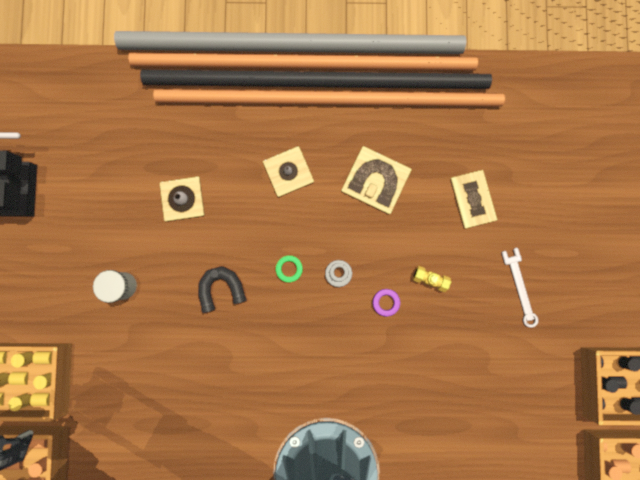

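View pics/scene0.png

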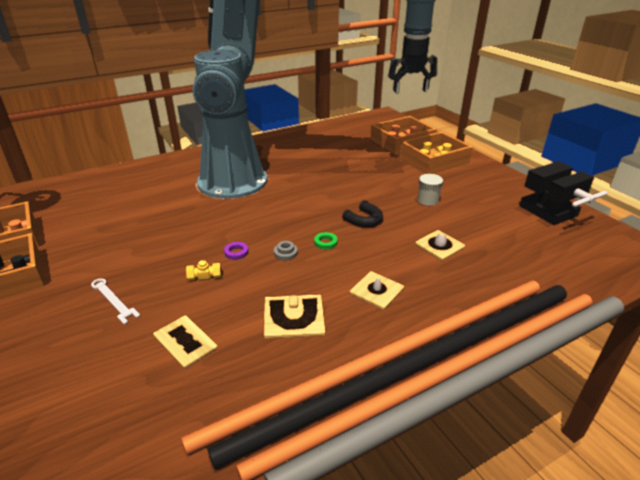

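The top view shows the candidates. For the washers: the grey stack at (339,273), the green ring at (289,268) and the purple ring at (386,303). I choose the grey stack. The valve is at (433,279), the trap at (222,285), the valve board at (474,199) and the trap board at (377,180). The posts are at (181,198), thick by its larger disc, and (288,171), thin. The canister is at (112,287) and the wrench at (520,290).

Run:
```python
from h import *
im=np.load("top0.npy");c=get_calibration("top")
hsv=cv2.cvtColor(im,cv2.COLOR_RGB2HSV)
for n,p in dict(PL=(181,198),PS=(288,171),TB=(377,180),VB=(474,199),valve=(433,279),trap=(222,285),wash=(339,273),grn=(289,268)).items(): print(n,hsv[p[1]-20:p[1]+21:5,p[0]].tolist())
x,y=150,130
crop=cv2.resize(im[130:330,90:540],None,fx=1.77,fy=1.77,interpolation=cv2.INTER_CUBIC);save("crop1",crop)
# boards: bright pale
m=((hsv[...,2]>175)&(hsv[...,1]>50)&(hsv[...,1]<140)&(hsv[...,0]<30)).astype(np.uint8)
m[:140]=0;m[330:]=0;m[:,:140]=0
cs,_=cv2.findContours(m,cv2.RETR_EXTERNAL,cv2.CHAIN_APPROX_NONE)
for k in cs:
    if cv2.contourArea(k)<300: continue
    W=np.array([ray(c,*q[0],0.01)[:2] for q in k]).astype(np.float32)
    r=cv2.minAreaRect(W*1000); print("board",np.round(cv2.minAreaRect(k)[0]),np.round(r[0],1),np.round(r[1],1),round(r[2],1))
```

```text
PL [[17, 135, 196], [22, 97, 255], [13, 100, 74], [14, 30, 186], [15, 32, 177], [15, 37, 124], [14, 99, 75], [21, 101, 246], [22, 110, 207]]
PS [[24, 89, 251], [23, 91, 255], [21, 104, 208], [14, 49, 131], [16, 36, 133], [15, 95, 94], [23, 93, 244], [22, 96, 255], [23, 96, 245]]
TB [[15, 78, 105], [15, 85, 129], [15, 79, 146], [24, 89, 255], [24, 89, 255], [23, 94, 253], [23, 93, 253], [24, 89, 243], [17, 87, 120]]
VB [[22, 97, 255], [13, 80, 102], [13, 83, 117], [15, 82, 140], [16, 80, 130], [16, 84, 133], [16, 91, 129], [15, 92, 103], [23, 89, 255]]
valve [[14, 164, 168], [14, 159, 164], [13, 162, 168], [28, 131, 244], [30, 80, 255], [23, 162, 212], [13, 158, 169], [14, 160, 158], [15, 166, 174]]
trap [[12, 159, 149], [20, 20, 78], [20, 11, 71], [13, 165, 116], [14, 164, 169], [13, 164, 165], [13, 158, 171], [13, 160, 161], [13, 165, 168]]
wash [[13, 163, 169], [13, 157, 171], [23, 23, 201], [12, 156, 103], [14, 169, 166], [20, 27, 201], [22, 23, 210], [13, 162, 159], [13, 159, 173]]
grn [[14, 160, 179], [13, 158, 169], [65, 135, 235], [14, 158, 171], [13, 161, 165], [14, 163, 169], [65, 135, 234], [14, 158, 161], [14, 164, 165]]
board [181. 198.] [605.5 333.4] [92.4 93.1] 8.9
board [474. 199.] [ 612.3 -332.4] [122.4  78.2] 14.8
board [376. 179.] [ 654.3 -109.3] [127.1 118.4] 65.0
board [288. 171.] [671.7  92.2] [93.2 92.9] 23.9
```

View pics/crop1.png

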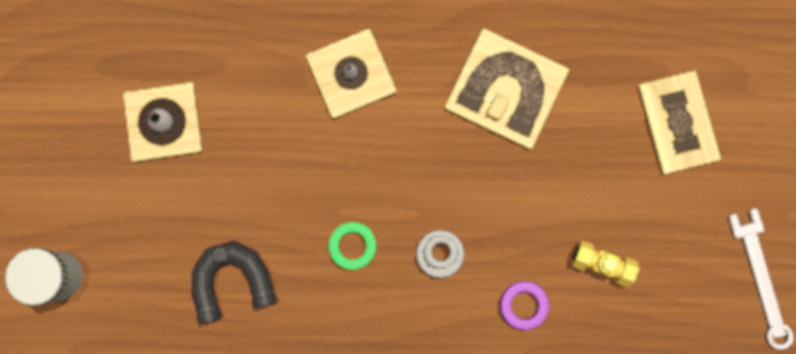

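The crop confirms the choice: the grey two-step stack is the pair of washers, and the green and purple rings are decoys. Next I measure the loose parts.

Run:
```python
from h import *
im=np.load("top0.npy");c=get_calibration("top")
hsv=cv2.cvtColor(im,cv2.COLOR_RGB2HSV).astype(int);h,s,v=[hsv[...,i] for i in range(3)]
def comp(m,box,z,n):
    a=np.zeros(m.shape,np.uint8);x0,y0,x1,y1=box;a[y0:y1,x0:x1]=m[y0:y1,x0:x1]
    a=cv2.morphologyEx(a,cv2.MORPH_CLOSE,np.ones((3,3)))
    cs,_=cv2.findContours(a,cv2.RETR_EXTERNAL,cv2.CHAIN_APPROX_NONE);k=max(cs,key=cv2.contourArea)
    W=np.array([ray(c,*q[0],z)[:2]*1000 for q in k]).astype(np.float32)
    r=cv2.minAreaRect(W);e=cv2.minEnclosingCircle(W)
    f=cv2.fitEllipse(W)
    print(n,[np.round(q,1) for q in r],"circ",np.round(e[0],1),round(e[1],1),"ell",[np.round(q,1) for q in f]); return W
comp((h>18)&(v>90),(405,255,460,300),.015,"valve")
W=comp((s<90)&(v<125),(190,255,255,320),.014,"trap")
comp((s<70),(315,250,360,300),.007,"washers")
comp((s<70)&(v>50),(90,260,150,315),.036,"can")
```

```text
valve [array([ 427.8, -234.9]), array([82. , 35.8]), np.float64(69.4)] circ [ 427.8 -234.1] 42.8 ell [array([ 428.6, -233.8]), array([ 34.9, 102.2]), np.float64(159.8)]
trap [array([404.9, 241.7]), array([88.3, 99.1]), np.float64(16.7)] circ [393.9 238.1] 57.4 ell [array([396.9, 238.8]), array([95.2, 99.2]), np.float64(102.9)]
washers [array([439.7, -23.8]), array([58.5, 58.6]), np.float64(0.5)] circ [439.7 -24.1] 30.4 ell [array([439.5, -24.1]), array([58.6, 59.2]), np.float64(22.5)]
can [array([406.5, 464.9]), array([69.3, 91.4]), np.float64(0.5)] circ [408.2 464.9] 46.0 ell [array([406.9, 466.4]), array([67.2, 93. ]), np.float64(2.3)]
```

```bash
cat >> h.py <<'E'
from scipy.spatial.transform import Rotation as Ro
def to(x,y,z,yawdeg,note=""):
    o=get_obs();q=o["eef_rot"];R=Ro.from_quat([q[1],q[2],q[3],q[0]])
    a=np.radians(yawdeg);cur=R.as_matrix()[:,1];cy=np.arctan2(cur[1],cur[0])
    a=cy+(a-cy+np.pi/2)%np.pi-np.pi/2      # half turn equivalent
    T=np.array([[np.sin(a)*-1,np.cos(a),0],[np.cos(a),np.sin(a),0],[0,0,-1]])
    T[:,0]=np.cross(T[:,1],T[:,2])
    rv=(R.inv()*Ro.from_matrix(T)).as_rotvec()
    sh=R.inv().apply(np.array([x,y,z])-o["eef_pos"])*100
    print(note,"shift",np.round(sh,2),"rot",np.round(rv,3),"| pos",np.round(o["eef_pos"]*1000,1),"yaw",round(np.degrees(cy),1),"t",round(o["time_s"],2),"F",np.round(o["wrist_force"],1),"op",round(o["opening"],3),"q6",round(o["q"][5],2))
E
python3 -c "
from h import *
to(.44,-.024,.18,90)"
```

```text
shift [-42.77 -46.79   7.01] rot [-0.001 -0.    -0.299] | pos [169.1 549.2 249.6] yaw 72.9 t 0.15 F [-1.   0.1  0.2] op 0.998 q6 -0.21
```

Request:
{"api": "apply_moves", "payload": {
  "moves": [
    [[-42.8,-46.8,7,0,0,-0.299,0.75],[-42.8,-46.8,7,0,0,-0.299,0.75],[-42.8,-46.8,7,0,0,-0.299,0.75],[-42.8,-46.8,7,0,0,-0.299,0.75],[-42.8,-46.8,7,0,0,-0.299,0.75],[-42.8,-46.8,7,0,0,-0.299,0.75],[-42.8,-46.8,7,0,0,-0.299,0.75],[-42.8,-46.8,7,0,0,-0.299,0.75]]
  ]
}}

```text
time_s: 0.95
eef_pos: [0.3378, 0.1925, 0.2069]
eef_rot: [0.0, -0.0, 1.0, 0.0]
wrist_force: [1.9, 0.1, -0.5]
opening: 0.751
```

```bash
python3 -c "
from h import *
to(.44,-.024,.18,90)"
```

```text
shift [-10.2  -21.65   2.69] rot [0.    0.001 0.001] | pos [337.8 192.5 206.9] yaw 90.0 t 0.95 F [ 1.9  0.1 -0.5] op 0.751 q6 -1.36
```

Request:
{"api": "apply_moves", "payload": {
  "moves": [
    [[-10.2,-21.6,2.7,0,0,0,0.75],[-10.2,-21.6,2.7,0,0,0,0.75],[-10.2,-21.6,2.7,0,0,0,0.75],[-10.2,-21.6,2.7,0,0,0,0.75],[-10.2,-21.6,2.7,0,0,0,0.75],[-10.2,-21.6,2.7,0,0,0,0.75],[-10.2,-21.6,2.7,0,0,0,0.75],[-10.2,-21.6,2.7,0,0,0,0.75]]
  ]
}}

```text
time_s: 1.75
eef_pos: [0.4389, -0.0209, 0.1797]
eef_rot: [-0.0, -0.0, 1.0, 0.0]
wrist_force: [0.5, 0.3, -0.0]
opening: 0.746
```

Run:
```python
from h import *
to(.44,-.024,.18,90)
c=get_calibration("wrist");im=camera("wrist");save("w1",im)
hsv=cv2.cvtColor(im,cv2.COLOR_RGB2HSV).astype(int)
m=((hsv[...,1]<60)&(hsv[...,2]>110)).astype(np.uint8)
cs,_=cv2.findContours(m,cv2.RETR_EXTERNAL,cv2.CHAIN_APPROX_NONE)
for k in cs:
    if cv2.contourArea(k)>800:
        for z in(.007,.028):
            W=np.array([ray(c,*q[0],z)[:2]*1000 for q in k]).astype(np.float32);print(z,cv2.boundingRect(k),np.round(cv2.fitEllipse(W)[0],1),np.round(cv2.fitEllipse(W)[1],1))
```

```text
shift [-0.11 -0.31 -0.03] rot [ 0.001 -0.001  0.001] | pos [438.9 -20.9 179.7] yaw 90.0 t 1.75 F [ 0.5  0.3 -0. ] op 0.746 q6 -1.89
0.007 (282, 190, 70, 65) [441.2 -24.7] [52.5 56.4]
0.028 (282, 190, 70, 65) [435.5 -24.5] [48.8 52.4]
```

View pics/w1.png

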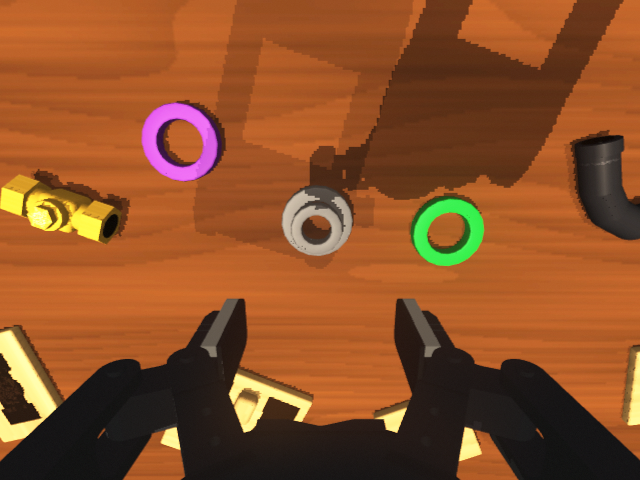

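Run:
```python
from h import *
c=get_calibration("wrist");o=get_obs();p=o["eef_pos"]
for d in(0,5,10,15,19): print(d,np.round(proj(c,p+[-.011*0,.0317,-d/1000]),0),np.round(proj(c,p+[-.011,.0317,-d/1000]),0),np.round(proj(c,p+[.011,.0317,-d/1000]),0))
print("small top ctr",ray(c,319,229.5,.028)[:2]*1000)
im=cv2.cvtColor(cv2.imread("pics/w1.png")[175:270,265:370],cv2.COLOR_BGR2RGB)
save("w1c",cv2.resize(im,None,fx=6,fy=6,interpolation=cv2.INTER_CUBIC))
```

```text
0 [400. 334.] [402. 310.] [398. 358.]
5 [398. 328.] [400. 304.] [396. 351.]
10 [395. 321.] [397. 298.] [394. 344.]
15 [393. 315.] [395. 293.] [391. 337.]
19 [391. 311.] [393. 288.] [390. 332.]
small top ctr [438.89054684 -21.61442939]
```

View pics/w1c.png

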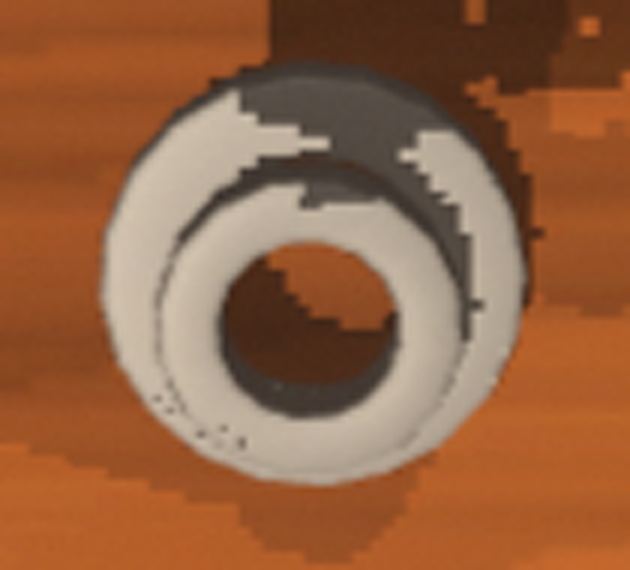

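Request:
{"api": "apply_moves", "payload": {
  "moves": [
    [[-0.05,-0.16,5,0,0,0,0.72],[-0.05,-0.16,9,0,0,0,0.72],[-0.05,-0.16,12,0,0,0,0.72],[-0.05,-0.16,14,0,0,0,0.72],[-0.05,-0.16,14.85,0,0,0,0.72],[-0.05,-0.16,14.85,0,0,0,0.72],[-0.05,-0.16,14.85,0,0,0,0.4],[-0.05,-0.16,14.85,0,0,0,0.2]]
  ]
}}

```text
time_s: 2.6
eef_pos: [0.4411, -0.0233, 0.0332]
eef_rot: [0.001, -0.0, 1.0, -0.0]
wrist_force: [-2.9, 1.7, 6.5]
opening: 0.468
```

Request:
{"api": "apply_moves", "payload": {
  "moves": [
    [[0,0,0,0,0,0,0.1],[0,0,0,0,0,0,0.1],[0,0,0,0,0,0,0.1],[0,0,0,0,0,0,0.1],[0,0,0,0,0,0,0.1]]
  ]
}}

```text
time_s: 3.1
eef_pos: [0.4411, -0.0233, 0.0332]
eef_rot: [0.001, -0.0, 1.0, -0.0]
wrist_force: [-2.1, 2.9, 5.0]
opening: 0.465
```

Run:
```python
from h import *
to(.4395,-.0225,.095,90)
to(.6717,.0922,.085,90)
im=camera("wrist");save("w2",im)
```

```text
shift [ 0.14  0.07 -6.18] rot [-0.     0.002  0.   ] | pos [441.1 -23.3  33.2] yaw 90.0 t 3.1 F [-2.1  2.9  5. ] op 0.465 q6 -1.89
 shift [-23.08  11.54  -5.13] rot [-0.     0.002  0.   ] | pos [441.1 -23.3  33.2] yaw 90.0 t 3.1 F [-2.1  2.9  5. ] op 0.465 q6 -1.89
```

View pics/w2.png

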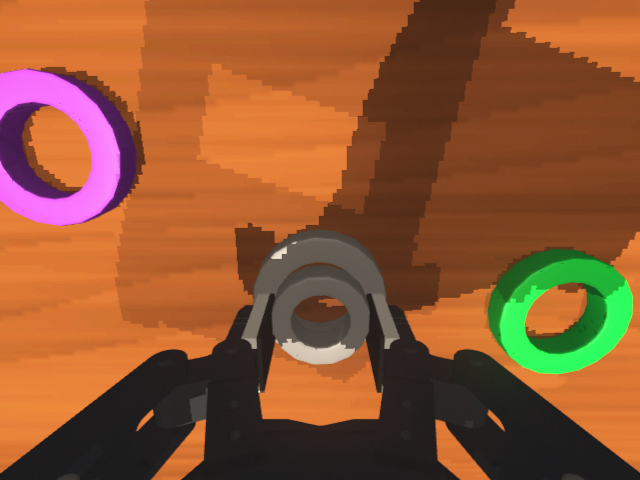

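The small washer is gripped (opening 0.465, both pads on its rim) and the large one is still flat underneath.

Request:
{"api": "apply_moves", "payload": {
  "moves": [
    [[0,0,-2,0,0,0,0.1],[0,0,-6,0,0,0,0.1],[-8,4,-6,0,0,0,0.1],[-12,6,-6,0,0,0,0.1],[-16,8,-6,0,0,0,0.1],[-20,10,-6,0,0,0,0.1],[-23.1,11.5,-6,0,0,0,0.1],[-23.1,11.5,-6,0,0,0,0.1]]
  ]
}}

```text
time_s: 3.95
eef_pos: [0.6756, 0.0942, 0.0928]
eef_rot: [0.003, -0.001, 1.0, 0.0]
wrist_force: [0.2, 0.1, -1.7]
opening: 0.46
```

Request:
{"api": "apply_moves", "payload": {
  "moves": [
    [[0,0,0,0,0,0,0.1],[0,0,0,0,0,0,0.1],[0,0,0,0,0,0,0.1]]
  ]
}}

```text
time_s: 4.25
eef_pos: [0.6698, 0.091, 0.0918]
eef_rot: [-0.0, 0.0, 1.0, -0.0]
wrist_force: [-0.7, 0.4, -1.3]
opening: 0.465
```

Run:
```python
from h import *
to(.6717,.0922,.0292,90)
c=get_calibration("wrist");im=camera("wrist");save("w3",im)
print(proj(c,[.6717,.0922,.04]),proj(c,[.6717,.0922,.01]))
```

```text
shift [-0.19  0.12  6.26] rot [-0.    -0.001 -0.001] | pos [669.8  91.   91.8] yaw 90.0 t 4.25 F [-0.7  0.4 -1.3] op 0.465 q6 -1.61
[322.50200903 284.01446845] [322.2322036  263.66832019]
```

View pics/w3.png

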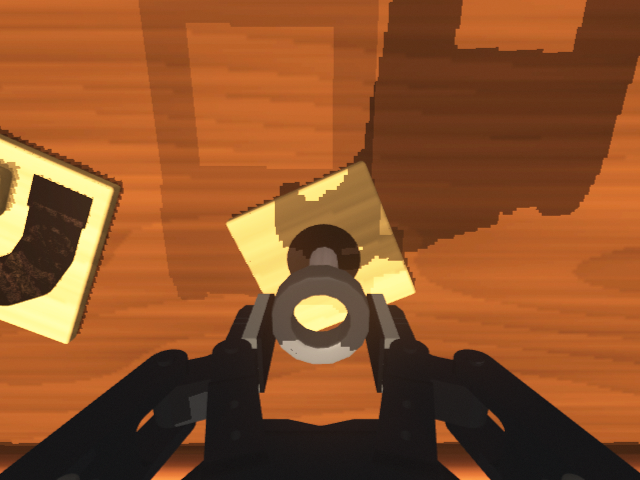

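Run:
```python
from h import *
c=get_calibration("wrist");p=get_obs()["eef_pos"]
print("board ctr",(ray(c,228,221,.01)+ray(c,415,291,.01))/2*1000, ray(c,324,259,.01)*1000)
zt=p[2]-.0122+.007
print("washer",ray(c,321,314,zt)*1000, "tcp",p*1000,"proj tcp washer", proj(c,[p[0],p[1],zt]))
c=get_calibration("top");im=camera("top");np.save("top1.npy",im)
```

```text
board ctr [667.63316147  93.49558244  10.        ] [668.87281154  93.22463847  10.        ]
washer [663.8966278   91.25617552  86.67568876] tcp [669.97418882  90.97549374  91.87568876] proj tcp washer [320.29849719 327.18682867]
```

Request:
{"api": "apply_moves", "payload": {
  "moves": [
    [[-0.3,0.2,0.5,0,0,0,0.1],[-0.3,0.2,2,0,0,0,0.1],[-0.3,0.2,3,0,0,0,0.1],[-0.3,0.2,4,0,0,0,0.1],[-0.3,0.2,5,0,0,0,0.1],[-0.3,0.2,5.6,0,0,0,0.1],[-0.3,0.2,6.1,0,0,0,0.1],[-0.3,0.2,6.1,0,0,0,0.1]]
  ]
}}

```text
time_s: 5.15
eef_pos: [0.6741, 0.0937, 0.0301]
eef_rot: [-0.0, -0.0, 1.0, 0.0]
wrist_force: [-0.1, 0.5, -1.4]
opening: 0.463
```

Run:
```python
from h import *
to(.673,.093,.0292,90)
```

```text
shift [ 0.11 -0.07  0.09] rot [ 0. -0.  0.] | pos [674.1  93.7  30.1] yaw 90.0 t 5.15 F [-0.1  0.5 -1.4] op 0.463 q6 -1.61
```

Request:
{"api": "apply_moves", "payload": {
  "moves": [
    [[0,0,0.1,0,0,0,0.1],[0,0,0.1,0,0,0,0.1],[0,0,0.1,0,0,0,0.6],[0,0,0.1,0,0,0,0.6],[0,0,0.1,0,0,0,0.6],[0,0,-1,0,0,0,0.65],[0,0,-4,0,0,0,0.75],[0,0,-7,0,0,0,0.85]]
  ]
}}

```text
time_s: 5.95
eef_pos: [0.6735, 0.0937, 0.1013]
eef_rot: [-0.001, -0.0, 1.0, 0.0]
wrist_force: [1.2, 0.2, 0.7]
opening: 0.851
```

Run:
```python
from h import *
to(.4400,-.024,.12,90)
c=get_calibration("wrist");im=camera("wrist");save("w4",im)
im=camera("top");np.save("top1.npy",im);c=get_calibration("top")
hsv=cv2.cvtColor(im,cv2.COLOR_RGB2HSV).astype(int);h,s,v=[hsv[...,i] for i in range(3)]
def circ(u,w,z,n):
    m=((s<70)&(v>90)).astype(np.uint8);a=np.zeros_like(m);a[w-22:w+22,u-22:u+22]=m[w-22:w+22,u-22:u+22]
    cs,_=cv2.findContours(a,cv2.RETR_EXTERNAL,cv2.CHAIN_APPROX_NONE)
    if not cs: return print(n,"none")
    k=max(cs,key=cv2.contourArea);W=np.array([ray(c,*q[0],z)[:2]*1000 for q in k]).astype(np.float32)
    print(n,[np.round(q,1) for q in cv2.minEnclosingCircle(W)],[np.round(q,1) for q in cv2.fitEllipse(W)])
circ(339,273,.014,"large");circ(288,171,.024,"small")
```

```text
shift [ 23.36 -11.77  -1.84] rot [ 0.    -0.001  0.   ] | pos [673.5  93.7 101.3] yaw 90.0 t 5.95 F [1.2 0.2 0.7] op 0.851 q6 -1.61
large [array([439.3, -23.9]), np.float64(30.3)] [array([439.4, -23.9]), array([57.9, 58.7]), np.float64(37.3)]
small [array([669. ,  96.7]), np.float64(65.8)] [array([660.7,  92. ]), array([ 84.2, 116. ]), np.float64(52.1)]
```

View pics/w4.png

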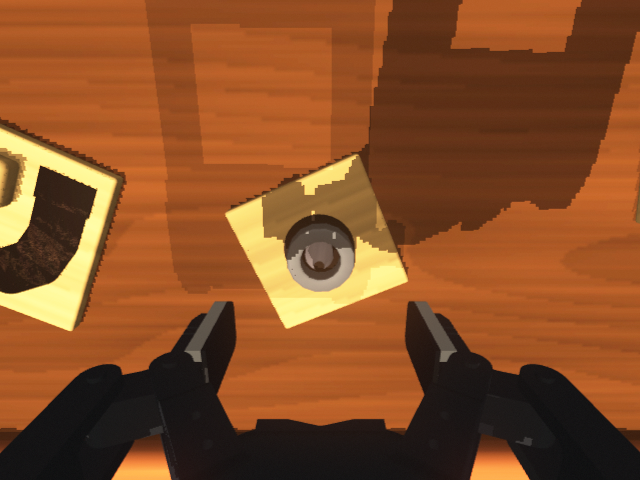

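The picture shows the small washer flat on its board round the thin post, at about (320,258). The large washer is next.

Request:
{"api": "apply_moves", "payload": {
  "moves": [
    [[23.4,-11.8,-1,0,0,0,0.9],[23.4,-11.8,-1,0,0,0,0.9],[23.4,-11.8,-1,0,0,0,0.9],[23.4,-11.8,-1,0,0,0,0.9],[23.4,-11.8,-1,0,0,0,0.9],[23.4,-11.8,-1,0,0,0,0.9],[23.4,-11.8,-1,0,0,0,0.9],[23.4,-11.8,-1,0,0,0,0.9]]
  ]
}}

```text
time_s: 6.85
eef_pos: [0.4415, -0.0246, 0.1113]
eef_rot: [0.001, 0.0, 1.0, -0.0]
wrist_force: [-0.1, -0.1, -0.3]
opening: 0.898
```

Run:
```python
from h import *
to(.4400,-.024,.022,90)
```

```text
shift [0.17 0.07 8.93] rot [-0.001  0.003 -0.001] | pos [441.5 -24.6 111.3] yaw 90.0 t 6.85 F [-0.1 -0.1 -0.3] op 0.898 q6 -1.9
```

Request:
{"api": "apply_moves", "payload": {
  "moves": [
    [[0.1,0.07,4,0,0,0,0.9],[0.1,0.07,7,0,0,0,0.9],[0.1,0.07,8.5,0,0,0,0.9],[0.1,0.07,8.9,0,0,0,0.9],[0.1,0.07,8.9,0,0,0,0.5],[0.1,0.07,8.9,0,0,0,0.3],[0.1,0.07,8.9,0,0,0,0.3],[0.1,0.07,8.9,0,0,0,0.3]]
  ]
}}

```text
time_s: 7.65
eef_pos: [0.4404, -0.0237, 0.0225]
eef_rot: [0.001, -0.0, 1.0, -0.0]
wrist_force: [0.3, 3.4, 3.3]
opening: 0.655
```

Request:
{"api": "apply_moves", "payload": {
  "moves": [
    [[0,0,0,0,0,0,0.3],[0,0,0,0,0,0,0.3],[0,0,0,0,0,0,0.3],[0,0,0,0,0,0,0.3]]
  ]
}}

```text
time_s: 8.05
eef_pos: [0.4404, -0.0237, 0.0225]
eef_rot: [0.001, -0.0, 1.0, -0.0]
wrist_force: [1.6, 3.8, 6.0]
opening: 0.658
```

Run:
```python
from h import *
to(.607,.334,.090,90)
```

```text
shift [-16.69  35.77  -6.72] rot [-0.     0.003  0.   ] | pos [440.4 -23.7  22.5] yaw 90.0 t 8.05 F [1.6 3.8 6. ] op 0.658 q6 -1.9
```

Request:
{"api": "apply_moves", "payload": {
  "moves": [
    [[0,0,-2,0,0,0,0.3],[0,0,-6.7,0,0,0,0.3],[-2,4,-6.7,0,0,0,0.3],[-4,8.5,-6.7,0,0,0,0.3],[-6,12.9,-6.7,0,0,0,0.3],[-8,17.2,-6.7,0,0,0,0.3],[-10,21.5,-6.7,0,0,0,0.3],[-12,25.8,-6.7,0,0,0,0.3]]
  ]
}}

```text
time_s: 8.85
eef_pos: [0.559, 0.236, 0.0879]
eef_rot: [-0.0, -0.0, 1.0, -0.0]
wrist_force: [1.3, -0.0, -3.1]
opening: 0.654
```

Run:
```python
from h import *
to(.607,.334,.090,90)
```

```text
shift [-4.8   9.8  -0.22] rot [-0.001 -0.001  0.   ] | pos [559.  236.   87.9] yaw 90.0 t 8.85 F [ 1.3 -0.  -3.1] op 0.654 q6 -1.37
```

Request:
{"api": "apply_moves", "payload": {
  "moves": [
    [[-2.2,4.5,-0.2,0,0,0,0.3],[-4.8,9.8,-0.2,0,0,0,0.3],[-4.8,9.8,-0.2,0,0,0,0.3],[-4.8,9.8,-0.2,0,0,0,0.3],[-4.8,9.8,-0.2,0,0,0,0.3],[-4.8,9.8,-0.2,0,0,0,0.3]]
  ]
}}

```text
time_s: 9.45
eef_pos: [0.6062, 0.3308, 0.0899]
eef_rot: [-0.001, 0.001, 1.0, -0.0]
wrist_force: [-0.3, -0.7, -2.8]
opening: 0.653
```

Run:
```python
from h import *
to(.607,.334,.0325,90)
p=get_obs()["eef_pos"]
c=get_calibration("wrist");im=camera("wrist");save("w5",im)
print("pred post disc",proj(c,[.6055,.3334,.01]),"wash top",proj(c,p+[-.001,0,-.0085]))
for q in((322,258),(322,262),(322,310),(322,315),(322,320)): print(q,ray(c,*q,.01)*1000,ray(c,*q,p[2]-.0085)*1000)
```

```text
shift [-0.09  0.33  5.74] rot [-0.001 -0.002 -0.001] | pos [606.2 330.8  89.9] yaw 89.9 t 9.45 F [-0.3 -0.7 -2.8] op 0.653 q6 -1.24
pred post disc [324.83663583 260.75721103] wash top [320.37675861 320.77079073]
(322, 258) [603.71193061 331.66932346  10.        ] [577.25592431 331.38544888  81.38923687]
(322, 262) [606.3104334  331.67348598  10.        ] [578.94398198 331.38815296  81.38923687]
(322, 310) [639.0319984  331.72590234  10.        ] [600.20079547 331.42220405  81.38923687]
(322, 315) [642.6128348  331.73163845  10.        ] [602.52700362 331.42593038  81.38923687]
(322, 320) [646.22799603 331.73742954  10.        ] [604.87551012 331.42969243  81.38923687]
```

View pics/w5.png

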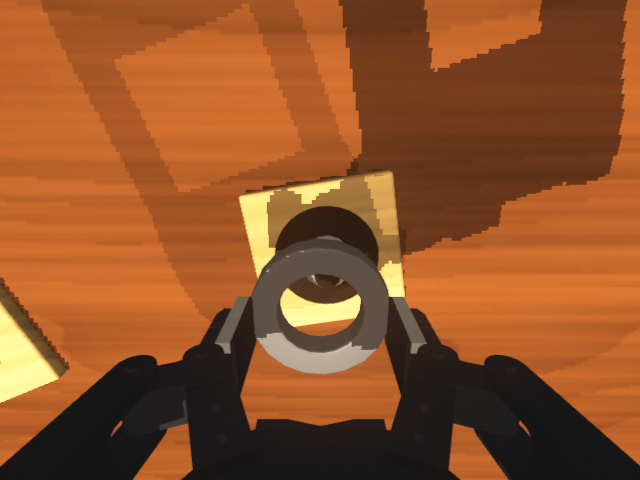

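Request:
{"api": "apply_moves", "payload": {
  "moves": [
    [[-0.05,0.33,0.5,0,0,0,0.3],[-0.05,0.33,2,0,0,0,0.3],[-0.05,0.33,3,0,0,0,0.3],[-0.05,0.33,4,0,0,0,0.3],[-0.05,0.33,4.8,0,0,0,0.3],[-0.05,0.33,5.3,0,0,0,0.3],[-0.05,0.33,5.6,0,0,0,0.3],[-0.05,0.33,5.6,0,0,0,0.3]]
  ]
}}

```text
time_s: 10.3
eef_pos: [0.6073, 0.3357, 0.034]
eef_rot: [-0.0, -0.0, 1.0, -0.0]
wrist_force: [0.1, 0.7, -3.2]
opening: 0.655
```

Run:
```python
from h import *
to(.607,.334,.0325,90)
```

```text
shift [ 0.03 -0.17  0.15] rot [-0. -0.  0.] | pos [607.3 335.7  34. ] yaw 90.0 t 10.3 F [ 0.1  0.7 -3.2] op 0.655 q6 -1.24
```

Request:
{"api": "apply_moves", "payload": {
  "moves": [
    [[0,0,0.13,0,0,0,0.3],[0,-0.05,0.13,0,0,0,0.3],[0,-0.05,0.13,0,0,0,0.85],[0,-0.05,0.13,0,0,0,0.85],[0,-0.05,0.13,0,0,0,0.85],[0,-0.05,-1,0,0,0,0.88],[0,-0.05,-4,0,0,0,0.9],[0,-0.05,-7,0,0,0,0.9]]
  ]
}}

```text
time_s: 11.1
eef_pos: [0.6071, 0.3351, 0.1054]
eef_rot: [-0.001, -0.0, 1.0, -0.0]
wrist_force: [0.6, 0.0, -0.3]
opening: 0.896
```

Run:
```python
from h import *
im=camera("wrist");save("w6",im)
# trap crown centre: 31 mm along +x of trap, yaw 16.7
a=np.radians(16.7);t=np.array([.4049,.2417])+.031*np.array([np.cos(a),np.sin(a)]);print(t)
to(*t,.14,16.7)
```

```text
[0.4345925  0.25060818]
 shift [17.58 -8.57 -2.91] rot [0.008 0.005 1.28 ] | pos [610.6 336.5 112.5] yaw 90.0 t 11.15 F [3.5 1.5 4.2] op 0.901 q6 -1.24
```

View pics/w6.png

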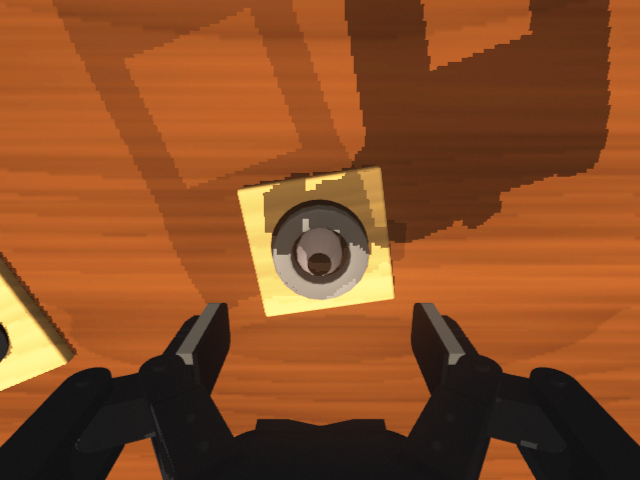

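Request:
{"api": "apply_moves", "payload": {
  "moves": [
    [[17.6,-8.6,-3,0,0,1.28,0.8],[17.6,-8.6,-3,0,0,1.28,0.8],[17.6,-8.6,-3,0,0,1.28,0.8],[17.6,-8.6,-3,0,0,1.28,0.8],[17.6,-8.6,-3,0,0,1.28,0.8],[17.6,-8.6,-3,0,0,1.28,0.8],[17.6,-8.6,-3,0,0,1.28,0.8],[17.6,-8.6,-3,0,0,1.28,0.8]]
  ]
}}

```text
time_s: 11.95
eef_pos: [0.432, 0.2493, 0.1357]
eef_rot: [0.001, 0.567, 0.824, 0.001]
wrist_force: [0.0, -0.1, -0.6]
opening: 0.804
```

Run:
```python
from h import *
to(.4346,.2506,.14,16.7)
```

```text
shift [ 0.03  0.29 -0.43] rot [0.002 0.    0.073] | pos [432.  249.3 135.7] yaw 20.9 t 11.95 F [ 0.  -0.1 -0.6] op 0.804 q6 -0.08
```

Request:
{"api": "apply_moves", "payload": {
  "moves": [
    [[0.03,0.29,-0.4,0,0,0.073,0.75],[0.03,0.29,-0.4,0,0,0.073,0.75],[0.03,0.29,-0.4,0,0,0.073,0.75]]
  ]
}}

```text
time_s: 12.25
eef_pos: [0.4344, 0.2506, 0.1391]
eef_rot: [0.0, 0.593, 0.805, 0.001]
wrist_force: [-0.2, 0.1, -0.6]
opening: 0.75
```

Run:
```python
from h import *
to(.4346,.2506,.024,16.7)
c=get_calibration("wrist");im=camera("wrist");save("w7",im)
hsv=cv2.cvtColor(im,cv2.COLOR_RGB2HSV).astype(int)
a=np.radians(16.7);ex=np.array([np.cos(a),np.sin(a)]);ey=np.array([-ex[1],ex[0]])
print("crown ctr px",proj(c,[.4346,.2506,.014]),"leg ends",[proj(c,[*(np.array([.4049,.2417])-.045*ex+s*.036*ey),.014]).round() for s in(1,-1)])
```

```text
shift [-1.000e-02  0.000e+00  1.151e+01] rot [ 0.001 -0.     0.009] | pos [434.4 250.6 139.1] yaw 17.2 t 12.25 F [-0.2  0.1 -0.6] op 0.75 q6 -0.01
crown ctr px [320.36938928 239.12734639] leg ends [array([212., 189.]), array([220., 283.])]
```

View pics/w7.png

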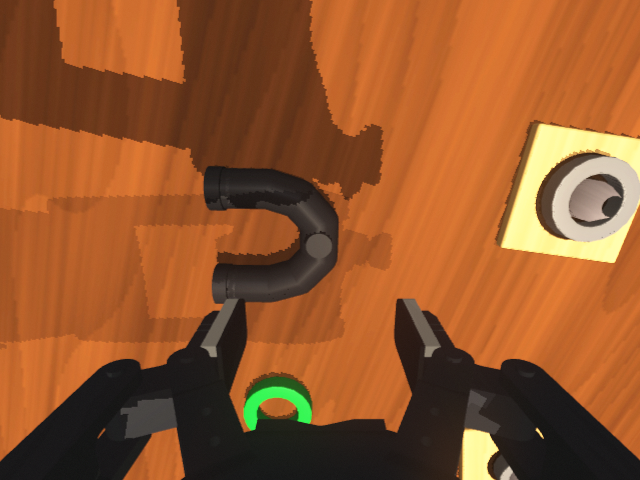

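Request:
{"api": "apply_moves", "payload": {
  "moves": [
    [[0,0,4,0,0,0,0.62],[0,0,7.5,0,0,0,0.62],[0,0,10,0,0,0,0.62],[0,0,11.3,0,0,0,0.62],[0,0,11.3,0,0,0,0.62],[0,0,11.3,0,0,0,0.3],[0,0,11.3,0,0,0,0.1],[0,0,11.3,0,0,0,0]]
  ]
}}

```text
time_s: 13.1
eef_pos: [0.4356, 0.251, 0.0271]
eef_rot: [0.001, 0.594, 0.804, 0.001]
wrist_force: [0.1, 1.0, 4.5]
opening: 0.309
```

Request:
{"api": "apply_moves", "payload": {
  "moves": [
    [[0,0,0,0,0,0,0],[0,0,0,0,0,0,0],[0,0,0,0,0,0,0],[0,0,0,0,0,0,0],[0,0,0,0,0,0,0]]
  ]
}}

```text
time_s: 13.6
eef_pos: [0.4357, 0.251, 0.0271]
eef_rot: [0.001, 0.594, 0.804, 0.001]
wrist_force: [-1.0, -0.1, 7.0]
opening: 0.308
```

Run:
```python
from h import *
a=np.radians(-25);t=np.array([.6543,-.1093])+.031*np.array([np.cos(a),np.sin(a)]);print(t)
to(*t,.092,-25)
```

```text
[ 0.68239554 -0.12240117]
 shift [-42.94  12.63  -6.44] rot [ 0.003 -0.001  0.735] | pos [435.7 251.   27.1] yaw 17.1 t 13.6 F [-1.  -0.1  7. ] op 0.308 q6 -0.01
```

Request:
{"api": "apply_moves", "payload": {
  "moves": [
    [[0,0,-2,0,0,0,0],[0,0,-4,0,0,0,0],[0,0,-6.5,0,0,0,0],[-4.2,1.2,-6.5,0,0,0.07,0],[-8.4,2.4,-6.5,0,0,0.14,0],[-12.6,3.7,-6.5,0,0,0.22,0],[-17,5,-6.5,0,0,0.3,0],[-21.4,6.3,-6.5,0,0,0.37,0]]
  ]
}}

```text
time_s: 14.4
eef_pos: [0.5575, 0.0629, 0.0903]
eef_rot: [-0.0, 0.733, 0.68, -0.0]
wrist_force: [1.0, 0.3, -3.4]
opening: 0.306
```

Run:
```python
from h import *
to(.6824,-.1224,.092,-25)
```

```text
shift [-17.54  13.85  -0.17] rot [-0.    -0.     0.361] | pos [557.5  62.9  90.3] yaw -4.3 t 14.4 F [ 1.   0.3 -3.4] op 0.306 q6 -0.02
```

Request:
{"api": "apply_moves", "payload": {
  "moves": [
    [[-4,3.2,-0.2,0,0,0.08,0],[-8,6.3,-0.2,0,0,0.16,0],[-12,9.5,-0.2,0,0,0.24,0],[-15,11.8,-0.2,0,0,0.3,0],[-17.5,13.8,-0.2,0,0,0.361,0],[-17.5,13.8,-0.2,0,0,0.361,0],[-17.5,13.8,-0.2,0,0,0.361,0],[-17.5,13.8,-0.2,0,0,0.361,0]]
  ]
}}

```text
time_s: 15.2
eef_pos: [0.6811, -0.1188, 0.0916]
eef_rot: [-0.001, 0.842, 0.539, -0.001]
wrist_force: [0.2, 0.4, -5.1]
opening: 0.306
```

```bash
python3 - <<'E'
from h import *
to(.6824,-.1224,.04,-25)
o=get_obs();c=get_calibration("wrist");im=camera("wrist");save("w8",im)
save("s8",camera("scene")[200:420,150:450])
a=np.radians(-25);ex=np.array([np.cos(a),np.sin(a)]);ey=np.array([-ex[1],ex[0]]);B=np.array([.6543,-.1093])
print("board corners px",[proj(c,[*(B+i*.058*ex+j*.062*ey),.01]).round().tolist() for i in(1,-1) for j in(1,-1)],"tongue",[proj(c,[*(B+i*ex),.024]).round() for i in (-.045,-.015)])
T=o["eef_pos"][:2]-.031*ex;z=o["eef_pos"][2]-.013
print("leg ends px",[proj(c,[*(T-.045*ex+j*.036*ey),z]).round() for j in(1,-1)])
E
python3 - <<'E'
import cv2,numpy as np
a=cv2.imread("pics/w8.png");b=cv2.imread("pics/s8.png")
b=cv2.resize(b,(480,352))
o=np.zeros((480,800,3),np.uint8);o[:,:520]=a[:,60:580];o[:352,520:]=b[:,100:380];cv2.imwrite("pics/c8.png",o)
E
```

```text
shift [-0.27  0.28  5.16] rot [-0.002 -0.     0.004] | pos [ 681.1 -118.8   91.6] yaw -24.7 t 15.2 F [ 0.2  0.4 -5.1] op 0.306 q6 0.09
board corners px [[374.0, 162.0], [364.0, 351.0], [168.0, 160.0], [191.0, 350.0]] tongue [array([194., 272.]), array([246., 273.])]
leg ends px [array([131., 235.]), array([155., 385.])]
```

View pics/c8.png

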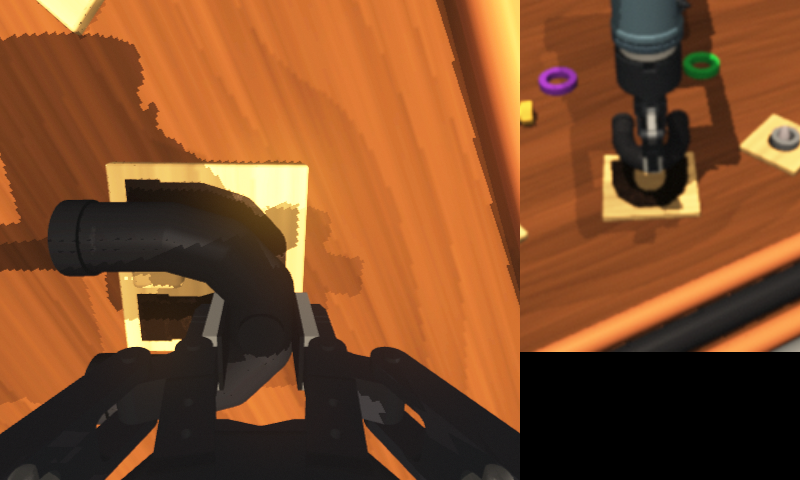

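Run:
```python
from h import *
o=get_obs();c=get_calibration("scene");im=camera("scene")
a=np.radians(-25);ex=np.array([np.cos(a),np.sin(a)]);ey=np.array([-ex[1],ex[0]])
T=o["eef_pos"][:2]-.031*ex;z=o["eef_pos"][2]-.013
S=6;x0,y0=235,235
b=cv2.resize(im[y0:y0+100,x0:x0+130],None,fx=S,fy=S,interpolation=cv2.INTER_CUBIC)
for P,col in [((-.045,.036,0),(255,0,0)),((-.045,-.036,0),(255,0,0)),((0.031,0,0),(0,255,0)),((-.045,.036,.02),(0,0,255)),((-.045,-.036,.02),(0,0,255)),((.045,0,0),(255,255,0))]:
    X=np.append(T+P[0]*ex+P[1]*ey,z+P[2]);u=(proj(c,X)-[x0,y0]+.5)*S
    cv2.circle(b,tuple(int(q) for q in u),4,col,-1)
save("s9",b)
```

```text
(no output)
```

View pics/s9.png

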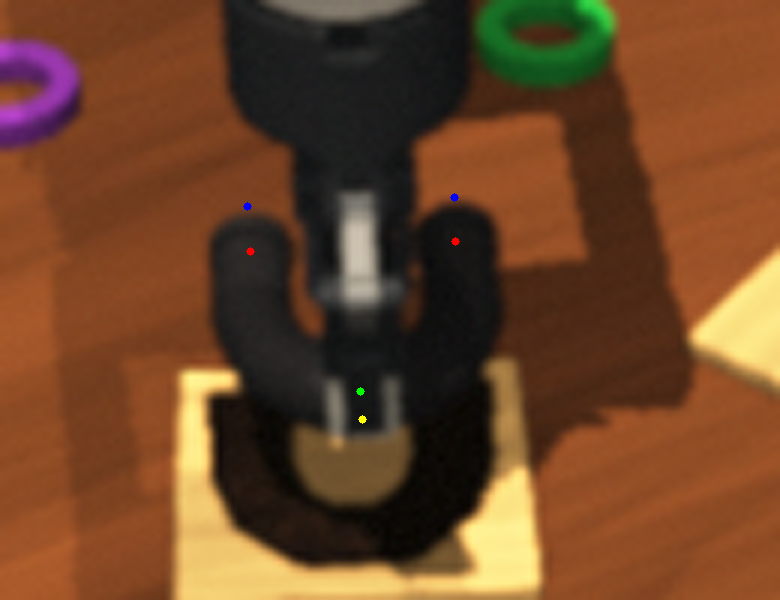

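The trap hangs level in the grip, with its legs where I predicted, and the board's tongue lies between them. Lowering it now.

Request:
{"api": "apply_moves", "payload": {
  "moves": [
    [[-0.25,0.2,0.5,0,0,0.004,0],[-0.25,0.2,2,0,0,0.004,0],[-0.25,0.2,3,0,0,0.004,0],[-0.25,0.2,3.8,0,0,0.004,0],[-0.25,0.2,4.5,0,0,0.004,0],[-0.25,0.2,5,0,0,0.004,0],[-0.25,0.2,5.2,0,0,0.004,0],[-0.25,0.2,5.2,0,0,0.004,0]]
  ]
}}

```text
time_s: 16.15
eef_pos: [0.6829, -0.1231, 0.0402]
eef_rot: [-0.0, 0.844, 0.537, -0.0]
wrist_force: [0.3, -0.1, -3.8]
opening: 0.31
```

Run:
```python
from h import *
to(.6824,-.1224,.0371,-25)
```

```text
shift [ 0.04 -0.08  0.31] rot [-0.    -0.    -0.001] | pos [ 682.9 -123.1   40.2] yaw -25.0 t 16.15 F [ 0.3 -0.1 -3.8] op 0.31 q6 0.09
```

Request:
{"api": "apply_moves", "payload": {
  "moves": [
    [[0,-0.08,0.15,0,0,0,0],[0,-0.08,0.3,0,0,0,0],[0,-0.08,0.3,0,0,0,0],[0,-0.08,0.3,0,0,0,0]]
  ]
}}

```text
time_s: 16.55
eef_pos: [0.6824, -0.1229, 0.0377]
eef_rot: [0.0, 0.844, 0.537, 0.0]
wrist_force: [-0.2, 0.1, -4.2]
opening: 0.311
```

Request:
{"api": "apply_moves", "payload": {
  "moves": [
    [[0,0,0.1,0,0,0,0],[0,0,0.1,0,0,0,0],[0,0,0.1,0,0,0,0.35],[0,0,0.1,0,0,0,0.5],[0,0,0.1,0,0,0,0.5],[0,0,-1,0,0,0,0.5],[0,0,-4,0,0,0,0.5],[0,0,-8,0,0,0,0.7]]
  ]
}}

```text
time_s: 17.35
eef_pos: [0.6808, -0.1224, 0.1166]
eef_rot: [-0.002, 0.844, 0.537, -0.001]
wrist_force: [1.1, 0.7, 0.7]
opening: 0.652
```

Run:
```python
from h import *
to(.4278,-.2349,.14,-20.6)
save("w10",camera("wrist"))
```

```text
shift [-20.91 -18.17  -2.26] rot [-0.004  0.    -0.078] | pos [ 680.8 -122.4  116.6] yaw -25.0 t 17.35 F [1.1 0.7 0.7] op 0.652 q6 0.09
```

View pics/w10.png

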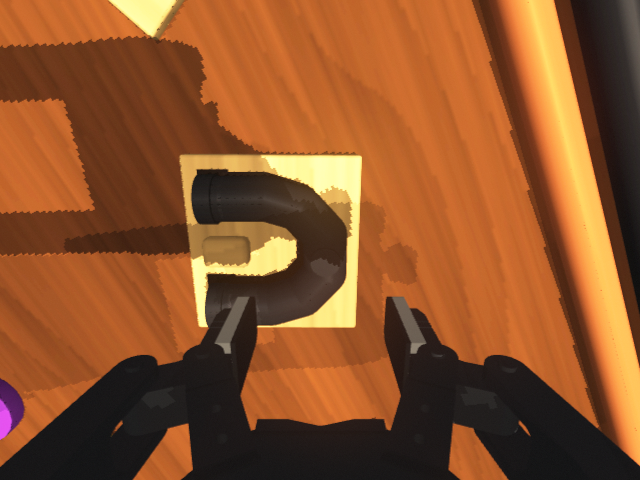

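The trap lies on its outline with the tongue at (227,250) between its legs. The valve is last.

Request:
{"api": "apply_moves", "payload": {
  "moves": [
    [[-20.9,-18.2,-2.3,0,0,-0.078,0.75],[-20.9,-18.2,-2.3,0,0,-0.078,0.75],[-20.9,-18.2,-2.3,0,0,-0.078,0.75],[-20.9,-18.2,-2.3,0,0,-0.078,0.75],[-20.9,-18.2,-2.3,0,0,-0.078,0.75],[-20.9,-18.2,-2.3,0,0,-0.078,0.75],[-20.9,-18.2,-2.3,0,0,-0.078,0.75],[-20.9,-18.2,-2.3,0,0,-0.078,0.75]]
  ]
}}

```text
time_s: 18.2
eef_pos: [0.4293, -0.2359, 0.1416]
eef_rot: [0.001, 0.822, 0.569, 0.0]
wrist_force: [1.5, 0.4, 0.2]
opening: 0.754
```

Request:
{"api": "apply_moves", "payload": {
  "moves": [
    [[0,0,0,0,0,0,0.75],[0,0,0,0,0,0,0.75]]
  ]
}}

```text
time_s: 18.4
eef_pos: [0.4298, -0.2348, 0.1406]
eef_rot: [0.0, 0.822, 0.57, 0.0]
wrist_force: [0.4, 0.2, 0.2]
opening: 0.752
```

Run:
```python
from h import *
to(.4278,-.2349,.026,-20.6)
c=get_calibration("wrist");im=camera("wrist");save("w11",im)
hsv=cv2.cvtColor(im,cv2.COLOR_RGB2HSV).astype(int)
m=((hsv[...,0]>=22)&(hsv[...,0]<36)&(hsv[...,1]>140)).astype(np.uint8);m[330:]=0
m=cv2.morphologyEx(m,cv2.MORPH_CLOSE,np.ones((9,9)))
cs,_=cv2.findContours(m,cv2.RETR_EXTERNAL,cv2.CHAIN_APPROX_NONE)
for k in sorted(cs,key=cv2.contourArea)[-2:]:
    W=np.array([ray(c,*q[0],.018)[:2]*1000 for q in k]).astype(np.float32)
    print(cv2.boundingRect(k),cv2.minAreaRect(W),cv2.minAreaRect(k))
print(proj(c,[.4278,-.2349,.015]))
```

```text
shift [-0.08 -0.19 11.46] rot [ 0.    -0.     0.002] | pos [ 429.8 -234.8  140.6] yaw -20.5 t 18.4 F [0.4 0.2 0.2] op 0.752 q6 -0.39
(310, 207, 5, 10) ((431.85260009765625, -213.16847229003906), (6.5204291343688965, 2.546375036239624), 59.84617233276367) ((312.06756591796875, 211.5946044921875), (3.6167776584625244, 9.04194450378418), 9.462322235107422)
(296, 233, 40, 62) ((420.73663330078125, -251.38157653808594), (48.186981201171875, 26.785465240478516), 75.60596466064453) ((316.0541076660156, 263.3564453125), (61.019195556640625, 36.7349967956543), 84.0938491821289)
[317.52754393 239.80278109]
```

View pics/w11.png

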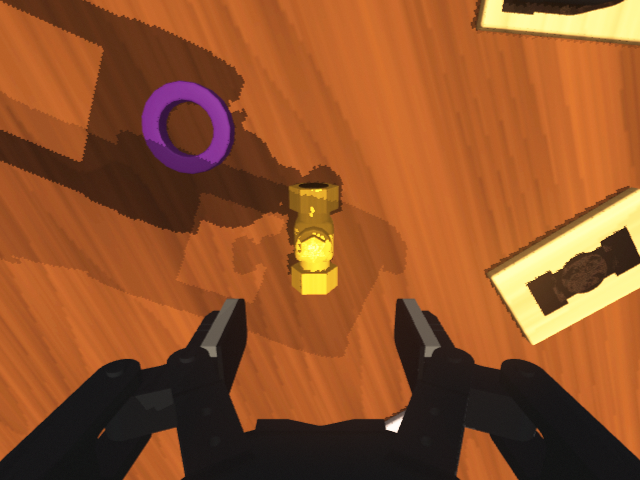

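The valve is at (315,240), upright in the wrist picture and so square to the jaws. Both centre estimates agree, so I grip it.

Request:
{"api": "apply_moves", "payload": {
  "moves": [
    [[-0.08,-0.15,4,0,0,0,0.65],[-0.08,-0.15,7.5,0,0,0,0.65],[-0.08,-0.15,10,0,0,0,0.65],[-0.08,-0.15,11.3,0,0,0,0.65],[-0.08,-0.15,11.3,0,0,0,0.65],[-0.08,-0.15,11.3,0,0,0,0.3],[-0.08,-0.15,11.3,0,0,0,0.1],[-0.08,-0.15,11.3,0,0,0,0]]
  ]
}}

```text
time_s: 19.25
eef_pos: [0.4283, -0.2362, 0.029]
eef_rot: [0.001, 0.822, 0.57, 0.0]
wrist_force: [-0.2, 1.2, 3.5]
opening: 0.313
```

Request:
{"api": "apply_moves", "payload": {
  "moves": [
    [[0,0,0,0,0,0,0],[0,0,0,0,0,0,0],[0,0,0,0,0,0,0],[0,0,0,0,0,0,0],[0,0,0,0,0,0,0]]
  ]
}}

```text
time_s: 19.75
eef_pos: [0.4283, -0.2362, 0.029]
eef_rot: [0.001, 0.822, 0.569, 0.0]
wrist_force: [-0.6, 1.6, 5.8]
opening: 0.313
```

Run:
```python
from h import *
to(.6123,-.3324,.085,-75.2)
```

```text
shift [-2.54 20.63 -5.54] rot [ 0.003 -0.     0.953] | pos [ 428.3 -236.2   29. ] yaw -20.6 t 19.75 F [-0.6  1.6  5.8] op 0.313 q6 -0.39
```

Request:
{"api": "apply_moves", "payload": {
  "moves": [
    [[0,0,-2,0,0,0,0],[0,0,-5.5,0,0,0,0],[-0.5,4,-5.5,0,0,0.14,0],[-1,8,-5.5,0,0,0.28,0],[-1.5,12,-5.5,0,0,0.42,0],[-2,16,-5.5,0,0,0.56,0],[-2.5,20.6,-5.5,0,0,0.7,0],[-2.5,20.6,-5.5,0,0,0.84,0]]
  ]
}}

```text
time_s: 20.55
eef_pos: [0.6151, -0.3337, 0.0815]
eef_rot: [0.001, 0.983, 0.182, 0.001]
wrist_force: [0.7, 0.1, -3.8]
opening: 0.316
```

Run:
```python
from h import *
to(.6123,-.3324,.085,-75.2)
```

```text
shift [-0.22 -0.22 -0.35] rot [ 0.003 -0.002  0.108] | pos [ 615.1 -333.7   81.5] yaw -69.0 t 20.55 F [ 0.7  0.1 -3.8] op 0.316 q6 0.54
```

Request:
{"api": "apply_moves", "payload": {
  "moves": [
    [[-0.1,-0.1,0,0,0,0.108,0],[-0.1,-0.1,0,0,0,0.108,0],[-0.1,-0.1,0,0,0,0.108,0],[-0.1,-0.1,0,0,0,0.108,0]]
  ]
}}

```text
time_s: 20.95
eef_pos: [0.6097, -0.3305, 0.0826]
eef_rot: [-0.0, 0.991, 0.133, -0.0]
wrist_force: [-0.3, 0.3, -3.6]
opening: 0.309
```

Run:
```python
from h import *
to(.6123,-.3324,.039,-75.2)
```

```text
shift [0.2  0.25 4.36] rot [-0.     0.     0.008] | pos [ 609.7 -330.5   82.6] yaw -74.8 t 20.95 F [-0.3  0.3 -3.6] op 0.309 q6 0.64
```

Request:
{"api": "apply_moves", "payload": {
  "moves": [
    [[0.15,0.2,0.5,0,0,0.008,0],[0.15,0.2,1.5,0,0,0.008,0],[0.15,0.2,2.5,0,0,0.008,0],[0.15,0.2,3.3,0,0,0.008,0],[0.15,0.2,3.9,0,0,0.008,0],[0.15,0.2,4.2,0,0,0.008,0],[0.15,0.2,4.2,0,0,0.008,0],[0.15,0.2,4.2,0,0,0.008,0]]
  ]
}}

```text
time_s: 21.75
eef_pos: [0.6122, -0.3323, 0.0407]
eef_rot: [0.0, 0.992, 0.128, 0.0]
wrist_force: [0.8, -0.8, -3.3]
opening: 0.314
```

Run:
```python
from h import *
to(.6123,-.3324,.039,-75.2)
```

```text
shift [0.   0.01 0.17] rot [ 0.001 -0.    -0.002] | pos [ 612.2 -332.3   40.7] yaw -75.3 t 21.75 F [ 0.8 -0.8 -3.3] op 0.314 q6 0.65
```

Request:
{"api": "apply_moves", "payload": {
  "moves": [
    [[0,0,0.1,0,0,0,0],[0,0,0.17,0,0,0,0],[0,0,0.17,0,0,0,0],[0,0,0.17,0,0,0,0]]
  ]
}}

```text
time_s: 22.15
eef_pos: [0.6122, -0.3323, 0.0391]
eef_rot: [0.0, 0.992, 0.128, 0.0]
wrist_force: [0.6, -0.0, -1.7]
opening: 0.306
```

Request:
{"api": "apply_moves", "payload": {
  "moves": [
    [[0,0,0,0,0,0,0.36],[0,0,0,0,0,0,0.55],[0,0,0,0,0,0,0.55],[0,0,-1,0,0,0,0.55],[0,0,-5,0,0,0,0.6],[8,0,-12,0,0,0,0.7],[18,0,-17,0,0,0,0.7],[20,0,-17,0,0,0,0.7]]
  ]
}}

```text
time_s: 22.95
eef_pos: [0.7343, -0.3009, 0.1746]
eef_rot: [0.001, 0.992, 0.127, 0.001]
wrist_force: [1.5, 0.1, 0.1]
opening: 0.699
```

Run:
```python
from h import *
to(.44,-.4,.2,-75)
t=camera("top");s=camera("scene");np.save("topE.npy",t)
o=np.zeros((600,800,3),np.uint8)
o[:311]=cv2.resize(t[130:305,90:540],(800,311),interpolation=cv2.INTER_CUBIC)
w=camera("wrist");o[311:,:385]=cv2.resize(w,(385,289))
o[311:,385:800]=cv2.resize(s[180:380,130:417][:,:287],(415,289),interpolation=cv2.INTER_CUBIC)
save("final",o)
```

```text
shift [-30.97   2.18  -2.61] rot [ 0.003 -0.002 -0.007] | pos [ 734.3 -300.9  174.6] yaw -75.4 t 22.95 F [1.5 0.1 0.1] op 0.699 q6 0.78
```

View pics/final.png

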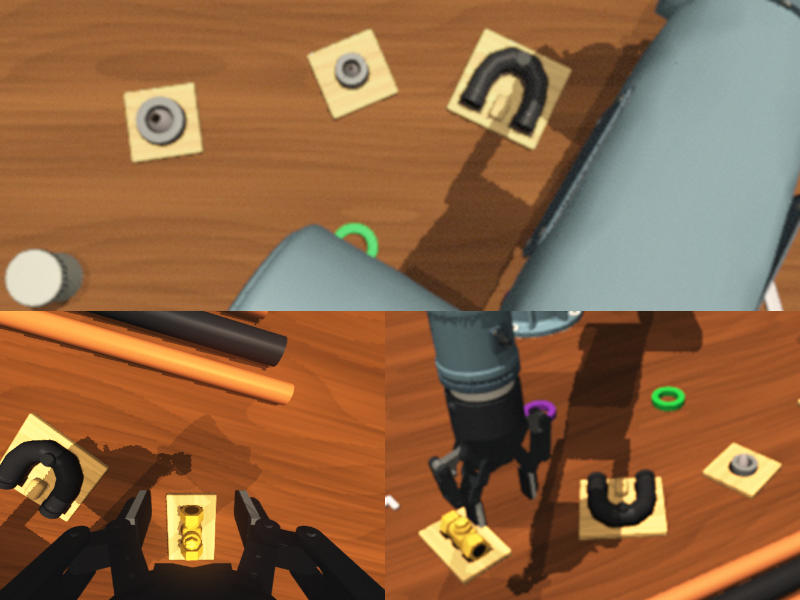

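All four pieces are in place. I'll clear the arm for a numeric check from the top camera.

Run:
```python
from h import *
to(.36,.0,.30,-75)
```

```text
shift [-28.63 -38.54 -12.89] rot [ 0.004 -0.005 -0.003] | pos [ 736.1 -299.7  174.1] yaw -75.2 t 23.1 F [ 0.1  0.7 -0.5] op 0.698 q6 0.78
```

Request:
{"api": "apply_moves", "payload": {
  "moves": [
    [[0,0,-5,0,0,0,0.7],[-4,-4,-12,0,0,0,0.7],[-28.6,-38.5,-12.9,0,0,0,0.7],[-28.6,-38.5,-12.9,0,0,0,0.7],[-28.6,-38.5,-12.9,0,0,0,0.7],[-28.6,-38.5,-12.9,0,0,0,0.7],[-28.6,-38.5,-12.9,0,0,0,0.7],[-28.6,-38.5,-12.9,0,0,0,0.7]]
  ]
}}

```text
time_s: 23.9
eef_pos: [0.4711, -0.0943, 0.2849]
eef_rot: [-0.0, 0.992, 0.127, -0.001]
wrist_force: [0.6, -0.3, 0.8]
opening: 0.694
```

Request:
{"api": "apply_moves", "payload": {
  "moves": [
    [[-12,-16,0,0,0,0,0.7],[-12,-16,0,0,0,0,0.7],[-12,-16,0,0,0,0,0.7],[-12,-16,0,0,0,0,0.7],[-12,-16,0,0,0,0,0.7],[-12,-16,0,0,0,0,0.7],[-12,-16,0,0,0,0,0.7]]
  ]
}}

```text
time_s: 24.6
eef_pos: [0.3179, 0.0285, 0.2857]
eef_rot: [0.0, 0.992, 0.127, -0.0]
wrist_force: [0.1, 0.7, -0.4]
opening: 0.699
```

Run:
```python
from h import *
o=get_obs();print(o["eef_pos"],np.abs(o["dq"]).max())
im=camera("top");save("topF",im);c=get_calibration("top");im0=np.load("top0.npy")
hsv=cv2.cvtColor(im,cv2.COLOR_RGB2HSV).astype(int);h,s,v=[hsv[...,i] for i in range(3)]
def comp(m,u,w,r,z,n,B):
    a=np.zeros(m.shape,np.uint8);a[w-r:w+r,u-r:u+r]=m[w-r:w+r,u-r:u+r]
    a=cv2.morphologyEx(a,cv2.MORPH_CLOSE,np.ones((3,3)))
    cs,_=cv2.findContours(a,cv2.RETR_EXTERNAL,cv2.CHAIN_APPROX_NONE);k=max(cs,key=cv2.contourArea)
    W=np.array([ray(c,*q[0],z)[:2]*1000 for q in k]).astype(np.float32);q=cv2.minAreaRect(W)
    print(n,[np.round(x,1) for x in q],"off",np.round(np.array(q[0])-B,1))
comp((h>=25)&(s>110)|(s>150)&(h>19)&(v>60),474,199,20,.025,"valve",[612.3,-332.4])
comp((s<80)&(v<125),377,180,28,.024,"trap",[654.3,-109.3])
comp((s<70),181,198,18,.022,"large",[605.5,333.4])
comp((s<70),288,171,14,.022,"small",[671.7,92.2])
d=np.abs(im.astype(int)-im0).max(2)
print("can diff",(d[260:315,90:140]>40).sum(),"wrench diff",(d[245:330,498:545]>40).sum())
```

```text
[0.31792329 0.02853758 0.28573503] 0.03276849789008624
valve [array([ 617.3, -332.5]), array([77.3, 38.7]), np.float64(15.1)] off [ 5.  -0.1]
trap [array([ 654.1, -109.6]), array([96.6, 92.3]), np.float64(63.7)] off [-0.2 -0.3]
large [array([606.2, 333.6]), array([59. , 60.6]), np.float64(0.6)] off [0.7 0.2]
small [array([672.8,  92.6]), array([41.3, 38.4]), np.float64(0.8)] off [1.1 0.4]
can diff 0 wrench diff 0
```

```bash
python3 -c "
from bench import *
print(hand_in())"
```

```text
the job is handed in; nothing more can be done
None
```

All four fittings are in their places, set down under control and let go, and the job was handed in at about 25 s. I worked in this order: small washer onto the thin post, large washer onto the thick post, U-bend with the tongue between its legs, then the valve.

These are the offsets from the board centres, from the last top-camera check:

| Piece | Offset | Angle error | Limit |
|---|---|---|---|
| Small washer | about 1 mm | – | 12 mm |
| Large washer | about 1 mm | – | 12 mm |
| U-bend | under 1 mm | about 1° | 14 mm in the scored check (12 mm in the text), 12° |
| Valve | about 5 mm | under 1° | 14 mm, 12° |

- **Valve offset:** part of that 5 mm may come from the raised bonnet, because the gripper let the valve go within 1 mm of the board's centre.
- **Camera disagreement:** the wrist and top cameras disagreed by about 3 mm on where the boards lie. I used the top camera, with small corrections from the wrist view.
- **Flatness:** I checked it only by eye. The pictures show all four pieces lying flat.
- **Bystanders:** the top picture showed no change at the canister or the wrench.

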